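# Seat the burr in the feed mill and fit its collar

## Robot

A 6-joint arm with a two-finger parallel gripper is mounted at the origin on the work surface. World frame = base frame: x ahead of the robot, y to its left, z up, the work surface at z = 0. Lengths are in m, angles in rad, forces in N, time in s.
With the tool pointing down it reaches from about 0.375 to 0.9 m from the base axis. Payload 3.1 kg.
Tool frame: the origin (TCP) lies between the finger pads; the fingertips stand 22 mm ahead of it and the grasp point (between the pads) lies 3 mm ahead of it; z points along the fingers, y is the direction in which the jaws open and shut (so a half turn about z gives the same grasp; the last joint's range is limited). The gripper opens to 87 mm and grips with 3 to 60 N. Pads are 19 mm wide; open, the fingers measure 117 mm over their backs; the gripper's body (75 mm by 190 mm) begins 51 mm behind the grasp point.
Start: joints at [-1.508, 0.527, 1.433, -0, 1.181, -0.178], TCP at [0.15, -0.607, 0.245] pointing down, gripper open.
Joint ranges: [-3.08, 3.08], [-0.75, 2.2], [0.22, 2.44], [-1.43, 4.57], [0, 2.65], [-2.85, 2.85]. Speed limits (rad/s): [2.79, 2.79, 3.14, 3.14, 3.14, 3.14].

## Interface

Orientations are given as a unit quaternion [x, y, z, w].
In Python, from rig import get_obs, camera, get_calibration, hand_in, search_frame gives the robot as it stands.
- The arm moves only by the shell command python3 -m jog 'ROWS' [FORCE]. ROWS is JSON, a list of rows, each an object with "grip": the closure in counts, from 0 (fully open) to 255 (shut); "travel": the shift along the world's x, y, z in cm, a list of three; "twist": the turn about the world's z in degrees. A call has 1 to 8 rows; each row shifts and turns the commanded pose from where the row before left it; what a row does not reach is not made up. A row lasts 1/10 s, in which the tool goes at most 50 mm and 8.59 degrees, less where a joint would pass 70% of its speed; a pose out of reach is approached as far as the arm can. A call is refused whole if a number of a shift passes 5 or a number of a turn 8.59, either way. A call with a gripper value outside its range is refused whole. The fingers move at their own pace and stop on an object; FORCE is the grip in N (left out, the last holds). Time passes only in rows, so rows that do not move let the fingers close. It gives the time, the measured TCP pose, the force and the opening at its end, in the units of the state.
- get_obs(): the state, without advancing time (a new reading comes with each control period).
- camera(name): name is "scene" or "top"; returns the picture (480x640x3 uint8, red, green, blue); there is no depth.
- get_calibration(name): a dict with "fx", "fy", "cx", "cy" (pixels), "R" (3x3) and "t" (3): a world point X has camera coordinates R X + t. Camera axes: x right, y down, z forward; pixel columns grow to the right and rows downward; lengths in m; the calibration is good to about 2 mm. A picture is of the moment at which its call begins. get_calibration takes no time and is no camera call.
- hand_in(): hands the job in, once; it reports no verdict.
Trained networks look in the newest picture that a camera, given by its name, has taken for a name from the list of things; names that differ only in an ending like _2 or _b are one class to them, and where a whole thing is asked for, a point or a joint stands for the part that bears it (a point fixed in the world has none). Each returns a list of dicts, best first, with "p" (0 to 1); they miss things now and then, are a little off and sometimes report something else, mostly with a low value. They report only what shows in the picture. A call takes as long as a camera call. They do not tell look-alikes from the thing itself.
- search_frame(target, camera): "at" ([x, y, z] in m, in world coordinates, good to about 4 mm: the middle of the surface that is visible of it).
The state is a dict: "time": time; "q": joint angles; "joint_velocities": joint speeds; "joint_torque": joint torques, N m; "position": TCP position; "tool_rot": TCP orientation; "ft_force": force on the tool from outside, world axes, zero at the start; "moment": the same for the moment, N m; "grip_width": finger opening in m.
Only numpy, scipy, OpenCV 4.12 (cv2) and the standard library are available. Lean on these libraries where they do the work, as an engineer would, in place of code of your own. Each camera call takes 0.05 s, during which the arm holds its last target. There are 200 camera calls.

## Task

Fit the grinding burr to the green feed mill: set it on the sprung drive and, pressing only lightly so that the drive is never pushed down to the bottom of its travel, turn it until its tang drops into the slot and the disc lies fully home, flat on the mill's rim. Then slide the brass collar down the burr's stepped nose until it stops flat on the red step, and leave both there. Leave the blue collar, the eggs, the bottle and the brush alone.

Things in the scene. Friction and masses are not known exactly. Their poses are not given: they have to be found in the camera images.
- mill: The feed mill, bolted down: round green pot 160 mm across, 110 mm high, on a dark base plate 190 x 190 x 18 mm; a spout on its +x side reaches 120 mm out at 25 to 65 mm height. Origin at the centre of its underside on the table, z up. Its top is open: a round throat 96 mm across and 45 mm deep, with a flat rim round it that is the burr's seat. The sprung drive stands in the throat.
- mill_seat (a point): Centre of the rim plane (the seat), 110 mm above the table, on the mill's axis; axes as the mill. The drive below is a brass block 60 x 54 mm, top 2 mm under the rim, with a slot 43 x 14 mm, 18 mm deep, centred on the axis. It cannot turn. The slot's long direction lies within 0.55 rad either way of the mill's x axis, differs each time and is not reported; it is visible from above.
- drive (a joint): How far the sprung drive is down (m): 0 up, travel 0.010, bottomed above 0.0092; 7 N preload plus 0.7 N per mm. It bears the burr's weight without sinking. A tang standing on it out of line holds the disc 14 mm above the rim. Pressed a few mm and turned, the drive springs back to 0 round the tang once in line (pressing force goes), then the burr can be lowered to the rim.
- burr: The grinding burr, loose, about 0.32 kg: dark disc 124 mm across, z 0 to 12 mm, two white dashes on top along its x axis, tang below, orange boss and stepped nose above. Origin at the centre of the disc's underside, z up. Starts level on the stand, underside 24 mm above the table, tang in the stand's hole. Works the same after a half turn.
- burr_tang (a point): Centre of the lower end of the burr's tang, 16 mm under the disc's underside. The tang is a steel bar 39 mm long along the burr's x, 10 mm wide along y.
- burr_grip (a point): Grip point on the burr's axis in its orange square boss, 34 mm above the disc's underside (22 mm above its top). Boss 26 x 26 mm, sides along the burr's x and y, from 12 to 44 mm above the underside.
- burr_step (a point): Centre of the top of the red step, 52 mm above the disc's underside. Nose: red step 25 mm diameter, 44 to 52 mm; steel step 16 mm diameter, 52 to 60 mm; cone 15 down to 8 mm diameter, 60 to 74 mm (heights above the disc's underside).
- stand: Fixed wooden ring, 100 mm outside, 72 mm hole, 24 mm high, on which the burr starts. Origin at the centre of its underside.
- collar: The brass collar (loose, about 60 g): plain ring, 36 mm outside diameter, 19 mm bore, 14 mm high, lying flat on the table. Origin at the centre of its underside, z along its axis; either end may be up. It passes the steel step and stops on the top of the red step.
- collar_mid (a point): Middle of the brass collar on its axis, 7 mm above its underside.
- spare: The blue collar, to be left alone: ring 36 mm outside, 12 mm bore, 14 mm high, flat on the table (loose). Origin at the centre of its underside.
- egg_tray: Pulp tray with nine eggs, 94 x 235 x 64 mm, long side along its y (loose), to be left alone. Origin at the centre of its underside.
- bottle: White bottle, 64 mm across, 160 mm high, standing (loose), to be left alone. Origin at the centre of its underside.
- brush: Hand brush lying on the table along its x (loose), to be left alone.
There are look-alikes about, which are no part of the job. What is shaped like the collar but orange or turquoise is not meant.

How it is judged:
On the way, in this order (a step that is already met when the one before it is completed fails the run):
1. the burr has dropped into the drive and lies home on the mill's rim (z of burr in the frame of mill_seat between -0.003 and 0.002 m and horizontal distance between burr and mill_seat below 0.005 m and angle between burr's own z axis and vertical below 0.04 rad), for 0.2 s.
2. the brass collar sits flat on the red step of the seated burr (z of collar_mid in the frame of burr between 0.057 and 0.061 m and horizontal distance between collar_mid and burr below 0.004 m and angle between the z axis of collar and the z axis of burr, either way round below 0.08 rad and z of burr in the frame of mill_seat below 0.002 m), for 0.2 s.
At the end, for the whole second after the job is handed in: Burr in the drive and on the mill's rim (within 2 mm in height, 5 mm of the axis, 0.04 rad of level); brass collar on the red step (middle 57 to 61 mm above the disc's underside, within 4 mm of the axis, 0.08 rad of flat); both released and at rest (all of step 2 and z of burr in the frame of mill_seat above -0.003 m and horizontal distance between burr and mill_seat below 0.005 m and angle between burr's own z axis and vertical below 0.04 rad and linear speed of each of burr, collar below 0.02 m/s); the robot touches nothing.
It fails at once if the sprung drive is pushed down to the bottom of its travel (joint above 0.0092) (value of joint drive above 0.0092 m).
It fails at once if the blue collar, egg tray, bottle or brush is moved by more than 30 mm (distance of any of spare, egg_tray, bottle, brush from where it was at the start of the episode above 0.03 m).
It also fails if it takes over 64 s, if anything falls off the work surface, if the arm or the gripper's body presses on something with over 40 N, if the wrist force passes 120 N, or if a joint passes its speed limit or range.

## Working session

There is one attempt and no reset: what is moved stays moved. The work goes in short steps, Python scripts to look and compute and a shell command to move; the robot and the scene stay as the last step left them, time stands still between calls to the robot, and variables do not carry over. Pictures are saved under pics/ and viewed, about 8 in all and at most 12, crops included, and the job is handed in when it is done.

```bash
mkdir -p pics
cat > h.py <<'E'
from rig import *
import numpy as np, cv2
def save(cam,name,crop=None,scale=1):
    im=camera(cam)[:,:,::-1].copy()
    cv2.imwrite('pics/raw_'+name,im)
    if crop: x0,y0,x1,y1=crop; im=im[y0:y1,x0:x1]
    if scale!=1: im=cv2.resize(im,None,fx=scale,fy=scale,interpolation=cv2.INTER_CUBIC)
    cv2.imwrite('pics/'+name,im)
def proj(cam,X):
    c=get_calibration(cam); p=np.array(c['R'])@np.array(X)+np.array(c['t'])
    return np.array([c['fx']*p[0]/p[2]+c['cx'],c['fy']*p[1]/p[2]+c['cy']])
def back(cam,uv,z):
    c=get_calibration(cam);R=np.array(c['R']);t=np.array(c['t'])
    d=R.T@np.array([(uv[0]-c['cx'])/c['fx'],(uv[1]-c['cy'])/c['fy'],1]);o=-R.T@t
    return o+d*(z-o[2])/d[2]
E
python3 - <<'E'
from h import *
save('top','a.png');save('scene','b.png')
for t in ['mill','burr','burr_grip','stand','collar','spare','drive','bottle','egg_tray','brush']:
    for r in search_frame(t,'top')[:4]: print(t,np.round(r['at'],3),round(r['p'],2),proj('top',r['at']).round())
for c in ['top','scene']:
    k=get_calibration(c); print(c,k['fx'],-np.array(k['R']).T@np.array(k['t']),k['R'])
E
```

```text
mill [0.55  0.071 0.069] 0.7 [275. 267.]
burr [ 0.546 -0.184  0.034] 0.66 [376. 267.]
burr [ 0.813 -0.065  0.039] 0.56 [327. 168.]
burr_grip [ 0.546 -0.182  0.035] 0.93 [376. 267.]
collar [ 0.691 -0.294  0.019] 0.59 [415. 212.]
collar [ 0.471 -0.382  0.015] 0.57 [455. 295.]
collar [ 0.547 -0.401  0.014] 0.45 [460. 265.]
collar [ 0.441 -0.295  0.014] 0.45 [421. 308.]
spare [0.465 0.314 0.014] 0.59 [184. 305.]
drive [0.562 0.072 0.11 ] 0.91 [273. 259.]
bottle [0.692 0.36  0.104] 0.64 [157. 212.]
egg_tray [ 0.814 -0.065  0.039] 0.58 [327. 167.]
egg_tray [0.554 0.067 0.067] 0.21 [277. 265.]
brush [ 0.693 -0.297  0.018] 0.68 [416. 211.]
top 539.2519978354569 [ 0.36573854 -0.06372812  1.40153928] [[-0.02661123 -0.99941728 -0.0213761 ]
 [-0.9829731   0.0300506  -0.1812756 ]
 [ 0.18181234  0.01618817 -0.98319999]]
scene 520.1367880470542 [ 1.00260633 -0.38904839  0.93905468] [[ 0.63558635  0.77201184  0.00526332]
 [ 0.66522502 -0.54418501 -0.51121263]
 [-0.39179799  0.32842106 -0.85943815]]
```

View pics/a.png

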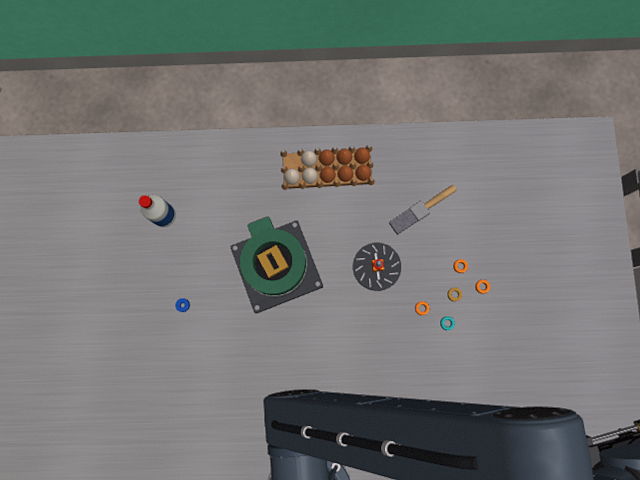

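Run:
```python
from h import *
im=cv2.imread('pics/raw_a.png')
a=cv2.resize(im[225:305,235:315],(400,400),interpolation=cv2.INTER_CUBIC)
b=cv2.resize(im[227:307,336:416],(400,400),interpolation=cv2.INTER_CUBIC)
cc=cv2.resize(im[250:330,400:480],(400,400),interpolation=cv2.INTER_CUBIC)
cv2.imwrite('pics/c.png',cv2.resize(np.hstack([a,b]),(800,400)))
cv2.imwrite('pics/d.png',cc)
```

```text
(no output)
```

View pics/c.png

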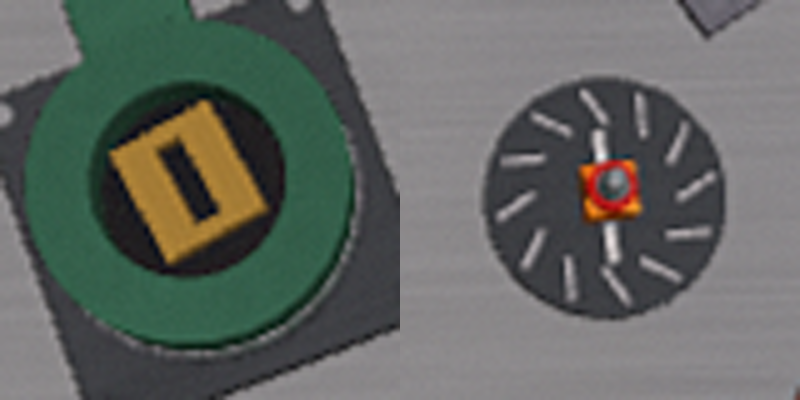

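View pics/d.png

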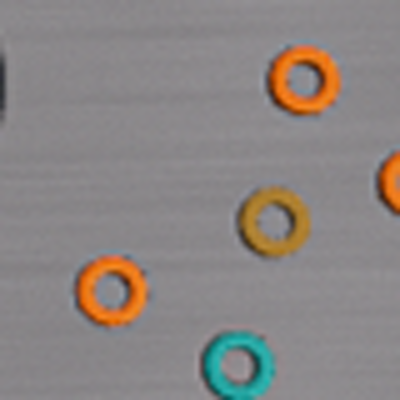

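The brass collar is the brown-gold ring at (455,294). The others are orange at (460,265), (483,286) and (422,308), turquoise at (447,323), and the blue spare at (183,305). In the crop only the ring at (455,294) is brass. The mill is at (273,261) and the burr at (377,266). Next I measure by segmentation.

```bash
cat > meas.py <<'E'
from h import *
def rect(cam,c):
    return np.array([back(cam,p[:2],p[2])[:2] for p in c])
def circ(cam,cnt,z):
    P=np.array([back(cam,p,z)[:2] for p in cnt.reshape(-1,2)],np.float32)
    A=np.c_[2*P,np.ones(len(P))]; s=np.linalg.lstsq(A,(P**2).sum(1),rcond=None)[0]
    r=np.sqrt(s[2]+s[0]**2+s[1]**2); return s[:2].round(4),round(2*r,4),P
def big(m,mode=cv2.RETR_EXTERNAL):
    c,_=cv2.findContours(m.astype(np.uint8),mode,cv2.CHAIN_APPROX_NONE)
    return max(c,key=cv2.contourArea)
S=8
def up(im,x0,y0,x1,y1): return cv2.resize(im[y0:y1,x0:x1],None,fx=S,fy=S,interpolation=cv2.INTER_CUBIC)
def topix(c,x0,y0): return (c.reshape(-1,2)+0.5)/S-0.5+[x0,y0]
E
python3 - <<'E'
from meas import *
im=cv2.imread('pics/raw_a.png')
# mill
x0,y0=235,225; u=up(im,x0,y0,315,305); h=cv2.cvtColor(u,cv2.COLOR_BGR2HSV); H,Sa,V=[h[:,:,i].astype(int) for i in range(3)]
br=(H>12)&(H<28)&(Sa>110)&(V>95)
c=big(br); P=np.array([back('top',p,.108)[:2] for p in topix(c,x0,y0)],np.float32)
print('brass',cv2.minAreaRect(P))
fill=np.zeros(br.shape,np.uint8); cv2.drawContours(fill,[c],-1,1,-1)
sl=big((fill>0)&~br); P=np.array([back('top',p,.108)[:2] for p in topix(sl,x0,y0)],np.float32); print('slot',cv2.minAreaRect(P))
Pc=P-P.mean(0); w,v=np.linalg.eigh(Pc.T@Pc); print('slot ang',np.degrees(np.arctan2(v[1,1],v[0,1])))
gr=(H>65)&(H<90)&(Sa>90)&(V>80)
g=big(gr); f=np.zeros(br.shape,np.uint8); cv2.drawContours(f,[g],-1,1,-1)
t=big((f>0)&~gr); print('throat',circ('top',topix(t,x0,y0),.11)[:2])
# burr
x0,y0=336,227; u=up(im,x0,y0,416,307); h=cv2.cvtColor(u,cv2.COLOR_BGR2HSV); H,Sa,V=[h[:,:,i].astype(int) for i in range(3)]
d=(V<105); c=big(d); print('disc',circ('top',topix(c,x0,y0),.033)[:2])
f=np.zeros(d.shape,np.uint8); cv2.drawContours(f,[c],-1,1,-1)
wh=((f>0)&(V>125)&(Sa<60)).astype(np.uint8)
for q in cv2.findContours(wh,0,1)[0]:
    if cv2.contourArea(q)>60: print('dash',topix(q,x0,y0).mean(0).round(1),back('top',topix(q,x0,y0).mean(0),.036)[:2].round(4))
# collar
x0,y0=435,274; u=up(im,x0,y0,475,314); h=cv2.cvtColor(u,cv2.COLOR_BGR2HSV); Sa=h[:,:,1]
c=big(Sa>70); print('collar',circ('top',topix(c,x0,y0),.012)[:2])
print(get_obs()['time'])
E
```

```text
brass ((0.5594726204872131, 0.07462167739868164), (0.06289855390787125, 0.05582641810178757), 27.79208755493164)
slot ((0.5593675374984741, 0.07429445534944534), (0.0422261506319046, 0.013719284906983376), 27.61112403869629)
slot ang -151.80493
throat (array([0.5599, 0.0745]), np.float64(0.0972))Traceback (most recent call last):
  File "<stdin>", line 16, in <module>
  File "meas.py", line 5, in circ
    P=np.array([back(cam,p,z)[:2] for p in cnt.reshape(-1,2)],np.float32)
                ~~~~^^^^^^^^^
  File "h.py", line 13, in back
    c=get_calibration(cam);R=np.array(c['R']);t=np.array(c['t'])
ValueError: time passes only in moves, steps and waits
```

```bash
sed -i 's/^from rig import \*/from rig import *\nimport rig,functools\nget_calibration=functools.lru_cache(None)(rig.get_calibration)/' h.py
python3 - <<'E'
from meas import *
im=cv2.imread('pics/raw_a.png')
x0,y0=336,227; u=up(im,x0,y0,416,307); h=cv2.cvtColor(u,cv2.COLOR_BGR2HSV); H,Sa,V=[h[:,:,i].astype(int) for i in range(3)]
d=(V<105); c=big(d); print('disc',circ('top',topix(c,x0,y0),.033)[:2])
f=np.zeros(d.shape,np.uint8); cv2.drawContours(f,[c],-1,1,-1)
wh=((f>0)&(V>125)&(Sa<60)).astype(np.uint8)
for q in cv2.findContours(wh,0,1)[0]:
    if cv2.contourArea(q)>60: print('dash',topix(q,x0,y0).mean(0).round(1),back('top',topix(q,x0,y0).mean(0),.036)[:2].round(4))
x0,y0=435,274; u=up(im,x0,y0,475,314); h=cv2.cvtColor(u,cv2.COLOR_BGR2HSV); Sa=h[:,:,1]
c=big(Sa>70); print('collar',circ('top',topix(c,x0,y0),.012)[:2])
o=get_obs();print(o['time'],o['position'],o['tool_rot'],o['ft_force'],o['grip_width'])
from scipy.spatial.transform import Rotation as R
print(R.from_quat(o['tool_rot']).as_matrix().round(3))
E
```

```text
disc (array([ 0.5487, -0.1841]), np.float64(0.1243))
dash [378.8 283.6] [ 0.5036 -0.1876]
dash [387.5 280.3] [ 0.5112 -0.2102]
dash [369.5 282.2] [ 0.5078 -0.1643]
dash [362.2 276.4] [ 0.5231 -0.1464]
dash [393.1 273.1] [ 0.5292 -0.2252]
dash [377.9 275. ] [ 0.5255 -0.1864]
dash [358.5 267.8] [ 0.5454 -0.1381]
dash [394.8 263.8] [ 0.5529 -0.2306]
dash [378.9 262. ] [ 0.5587 -0.1906]
dash [360.2 258.4] [ 0.5693 -0.1432]
dash [375.5 255.9] [ 0.5748 -0.1825]
dash [391.1 255.3] [ 0.5751 -0.2224]
dash [365.9 251.4] [ 0.5872 -0.1586]
dash [383.7 249.6] [ 0.5904 -0.2043]
dash [374.3 247.8] [ 0.5957 -0.1805]
collar (array([ 0.4738, -0.3821]), np.float64(0.0363))
0.6 [ 0.14966598 -0.60679979  0.24455971] [ 9.92702724e-01  1.20587316e-01 -8.43676139e-07  1.88183661e-05] [-0.26445899 -0.09567786 -0.73490081] 0.086827368534997
[[ 0.971  0.239  0.   ]
 [ 0.239 -0.971 -0.   ]
 [-0.     0.    -1.   ]]
```

```bash
python3 -m jog '[{"grip":0,"travel":[2.8,3.0,0],"twist":-1.3},{"grip":0,"travel":[2.8,3.0,0],"twist":-1.3},{"grip":0,"travel":[2.8,3.0,0],"twist":-1.3},{"grip":0,"travel":[2.8,3.0,0],"twist":-1.3},{"grip":0,"travel":[2.8,3.0,0],"twist":-1.3},{"grip":0,"travel":[2.8,3.0,0],"twist":-1.3},{"grip":0,"travel":[2.8,3.0,0],"twist":-1.5},{"grip":0,"travel":[2.8,3.0,0],"twist":0}]' 30
python3 -m jog '[{"grip":0,"travel":[2.8,3.0,0],"twist":0},{"grip":0,"travel":[2.8,3.0,0],"twist":0},{"grip":0,"travel":[2.8,3.0,0],"twist":0},{"grip":0,"travel":[2.8,3.0,0],"twist":0},{"grip":0,"travel":[2.8,3.0,0],"twist":0},{"grip":0,"travel":[2.8,3.0,0],"twist":0},{"grip":0,"travel":[0,0,0],"twist":0},{"grip":0,"travel":[0,0,0],"twist":0}]'
```

```text
time: 1.4
position: [0.3747, -0.3656, 0.2448]
tool_rot: [0.999, 0.039, 0.0, 0.0]
ft_force: [0.4, -0.3, 0.0]
grip_width: 0.0872
time: 2.2
position: [0.5419, -0.1861, 0.2445]
tool_rot: [0.999, 0.041, -0.0, 0.0]
ft_force: [0.6, -0.1, 0.1]
grip_width: 0.087
```

```bash
cat > st.py <<'E'
from h import *
from scipy.spatial.transform import Rotation as R
o=get_obs();m=R.from_quat(o['tool_rot']).as_matrix()
print('t',o['time'],'p',np.round(o['position'],4),'yaw',np.degrees(np.arctan2(m[1,0],m[0,0])).round(2),'tilt',m[:2,2].round(4),'F',np.round(o['ft_force'],2),'M',np.round(o['moment'],2),'w',round(o['grip_width'],4),'q',np.round(o['q'],2))
E
python3 st.py
```

```text
t 2.2 p [ 0.5419 -0.1861  0.2445] yaw 4.7 tilt [-0.0005 -0.0004] F [ 0.62 -0.11  0.12] M [0.01 0.03 0.02] w 0.087 q [-0.53  0.46  1.57 -0.    1.12  0.96]
```

```bash
python3 -m jog '[{"grip":0,"travel":[0.7,0.2,-3],"twist":0},{"grip":0,"travel":[0,0,-4],"twist":0},{"grip":0,"travel":[0,0,-4],"twist":0},{"grip":0,"travel":[0,0,-2],"twist":0},{"grip":0,"travel":[0,0,0],"twist":0},{"grip":0,"travel":[0,0,0],"twist":0}]'; python3 st.py
```

```text
time: 2.8
position: [0.5483, -0.1861, 0.1148]
tool_rot: [0.999, 0.039, -0.0, 0.0]
ft_force: [1.0, -0.4, 0.7]
grip_width: 0.0872
t 2.8 p [ 0.5483 -0.1861  0.1148] yaw 4.45 tilt [-0.0002 -0.0001] F [ 1.   -0.45  0.72] M [0.   0.01 0.01] w 0.0872 q [-0.52  0.64  1.66 -0.    0.84  0.97]
```

```bash
python3 -m jog '[{"grip":0,"travel":[0.05,0.2,-2],"twist":0},{"grip":0,"travel":[0,0,-2],"twist":0},{"grip":0,"travel":[0,0,-1.3],"twist":0},{"grip":0,"travel":[0,0,0],"twist":0},{"grip":255,"travel":[0,0,0],"twist":0},{"grip":255,"travel":[0,0,0],"twist":0},{"grip":255,"travel":[0,0,0],"twist":0},{"grip":255,"travel":[0,0,0],"twist":0}]' 40; python3 st.py
python3 -m jog '[{"grip":255,"travel":[0,0,0],"twist":0},{"grip":255,"travel":[0,0,0],"twist":0},{"grip":255,"travel":[0,0,0],"twist":0},{"grip":255,"travel":[0,0,0],"twist":0}]';  python3 st.py
```

```text
time: 3.6
position: [0.5496, -0.183, 0.0622]
tool_rot: [0.999, 0.04, 0.001, 0.0]
ft_force: [-0.1, -0.2, -0.0]
grip_width: 0.0633
t 3.6 p [ 0.5496 -0.183   0.0622] yaw 4.56 tilt [ 0.0012 -0.0006] F [-0.1  -0.16 -0.01] M [-0.01  0.06 -0.06] w 0.0633 q [-0.51  0.73  1.68  0.    0.73  0.98]
time: 4.0
position: [0.5491, -0.1828, 0.0615]
tool_rot: [0.999, 0.04, -0.0, -0.0]
ft_force: [0.4, -0.8, -0.7]
grip_width: 0.0307
t 4.0 p [ 0.5491 -0.1828  0.0615] yaw 4.56 tilt [-0.0001  0.0001] F [ 0.42 -0.76 -0.72] M [-0.01  0.04 -0.03] w 0.0307 q [-0.51  0.73  1.68 -0.    0.73  0.98]
```

Still closing; finish the grip and lift.

```bash
python3 -m jog '[{"grip":255,"travel":[0,0,0],"twist":0},{"grip":255,"travel":[0,0,0],"twist":0},{"grip":255,"travel":[0,0,0],"twist":0},{"grip":255,"travel":[0,0,2],"twist":0},{"grip":255,"travel":[0,0,4],"twist":0},{"grip":255,"travel":[0,0,4],"twist":0},{"grip":255,"travel":[0,0,4],"twist":0},{"grip":255,"travel":[0,0,0],"twist":0}]';  python3 st.py
```

```text
time: 4.8
position: [0.5522, -0.1841, 0.2068]
tool_rot: [0.999, 0.04, 0.005, 0.003]
ft_force: [0.9, -0.6, -2.3]
grip_width: 0.0256
t 4.8 p [ 0.5522 -0.1841  0.2068] yaw 4.56 tilt [ 0.01   -0.0052] F [ 0.85 -0.57 -2.3 ] M [-0.05 -0.12 -0.03] w 0.0256 q [-0.51  0.51  1.59  0.    1.03  0.98]
```

```bash
python3 -m jog '[{"grip":255,"travel":[0.15,3.7,0],"twist":3.4},{"grip":255,"travel":[0.15,3.7,0],"twist":3.4},{"grip":255,"travel":[0.15,3.7,0],"twist":3.4},{"grip":255,"travel":[0.15,3.7,0],"twist":3.4},{"grip":255,"travel":[0.15,3.7,0],"twist":3.4},{"grip":255,"travel":[0.15,3.7,0],"twist":3.2},{"grip":255,"travel":[0.15,3.5,0],"twist":3.2},{"grip":255,"travel":[0,0,0],"twist":0}]';python3 -m jog '[{"grip":255,"travel":[0,0,0],"twist":0},{"grip":255,"travel":[0,0,0],"twist":0}]'; python3 st.py
python3 -c "
from h import *
save('scene','e.png'); k=proj('scene',[.5596,.0744,.11]); print(k)
im=cv2.imread('pics/raw_e.png'); x,y=int(k[0]),int(k[1]); a=im[max(0,y-100):y+60,max(0,x-100):x+100]; cv2.imwrite('pics/e.png',cv2.resize(a,None,fx=3,fy=3,interpolation=2))
camera('top')
for r in search_frame('burr','top')[:2]+search_frame('burr_tang','scene')[:2]: print(r)
"
```

```text
time: 5.6
position: [0.5576, 0.0787, 0.1996]
tool_rot: [0.97, 0.244, -0.002, -0.002]
ft_force: [-0.0, -0.6, -3.5]
grip_width: 0.0254
time: 5.8
position: [0.5589, 0.0737, 0.2005]
tool_rot: [0.97, 0.241, -0.001, -0.0]
ft_force: [-0.1, -1.0, -3.1]
grip_width: 0.0259
t 5.8 p [0.5589 0.0737 0.2005] yaw 27.92 tilt [-0.0023 -0.0002] F [-0.09 -0.98 -3.14] M [ 0.   -0.04 -0.02] w 0.0259 q [-0.07  0.5   1.63 -0.    1.01  1.02]
[350.00050285 186.97581529]
{'at': [0.533, 0.0322, 0.1719], 'p': 0.67}
{'at': [0.5881, 0.0604, 0.1735], 'p': 0.79}
```

View pics/e.png

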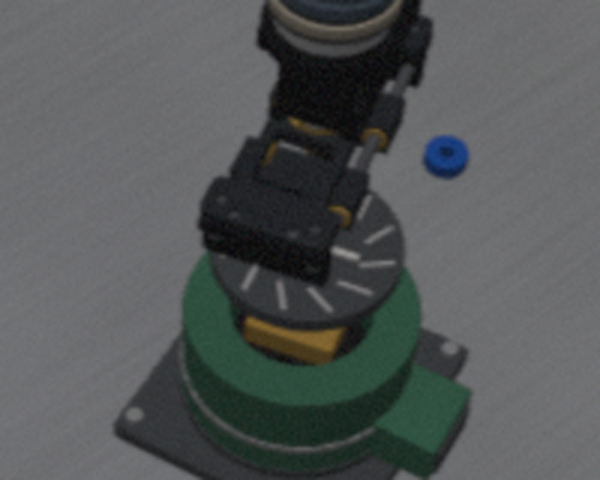

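The picture shows the burr held level over the throat, with its near edge at about (310,320) in the crop. I'll descend to just above contact.

```bash
python3 -m jog '[{"grip":255,"travel":[0.05,0.05,-1.5],"twist":0},{"grip":255,"travel":[0,0,-1.5],"twist":0},{"grip":255,"travel":[0,0,-0.5],"twist":0},{"grip":255,"travel":[0,0,0],"twist":0},{"grip":255,"travel":[0,0,0],"twist":0}]'; python3 st.py
python3 -m jog '[{"grip":255,"travel":[0,0,-0.2],"twist":0},{"grip":255,"travel":[0,0,-0.2],"twist":0},{"grip":255,"travel":[0,0,-0.2],"twist":0},{"grip":255,"travel":[0,0,0],"twist":0},{"grip":255,"travel":[0,0,0],"twist":0}]'; python3 st.py
```

```text
time: 6.5
position: [0.5606, 0.0744, 0.167]
tool_rot: [0.97, 0.241, 0.0, 0.0]
ft_force: [-0.2, -0.3, -1.8]
grip_width: 0.0259
t 6.5 p [0.5606 0.0744 0.167 ] yaw 27.92 tilt [ 0.0008 -0.    ] F [-0.15 -0.27 -1.76] M [-0.02  0.03 -0.  ] w 0.0259 q [-0.07  0.55  1.66  0.    0.93  1.02]
time: 7.0
position: [0.5602, 0.0748, 0.1605]
tool_rot: [0.97, 0.242, -0.0, -0.0]
ft_force: [-0.9, 0.8, -2.1]
grip_width: 0.0257
t 7.0 p [0.5602 0.0748 0.1605] yaw 27.96 tilt [-0.  0.] F [-0.93  0.78 -2.15] M [-0.04 -0.04  0.06] w 0.0257 q [-0.07  0.56  1.66  0.    0.92  1.02]
```

Now down 4 mm, still inside the drive's travel, and read the force.

```bash
python3 -m jog '[{"grip":255,"travel":[-0.05,0,-0.2],"twist":0},{"grip":255,"travel":[0,0,-0.2],"twist":0},{"grip":255,"travel":[0,0,0],"twist":0},{"grip":255,"travel":[0,0,0],"twist":0}]'; python3 st.py
```

```text
time: 7.4
position: [0.5596, 0.0747, 0.1564]
tool_rot: [0.97, 0.242, -0.0, -0.0]
ft_force: [-0.4, -0.7, -2.7]
grip_width: 0.0255
t 7.4 p [0.5596 0.0747 0.1564] yaw 27.95 tilt [-0.0003  0.    ] F [-0.44 -0.72 -2.74] M [ 0.   -0.03  0.01] w 0.0255 q [-0.07  0.57  1.67  0.    0.91  1.02]
```

No pressing force 4–5 mm below the contact height, so the tang has entered the slot. Lower to the rim.

```bash
python3 -m jog '[{"grip":255,"travel":[0,0,-0.2],"twist":0},{"grip":255,"travel":[0,0,-0.2],"twist":0},{"grip":255,"travel":[0,0,-0.2],"twist":0},{"grip":255,"travel":[0,0,0],"twist":0},{"grip":255,"travel":[0,0,0],"twist":0}]'; python3 st.py
python3 -m jog '[{"grip":255,"travel":[0,0,-0.1],"twist":0},{"grip":255,"travel":[0,0,-0.1],"twist":0},{"grip":255,"travel":[0,0,-0.1],"twist":0},{"grip":255,"travel":[0,0,0],"twist":0},{"grip":255,"travel":[0,0,0],"twist":0}]'; python3 st.py
```

```text
time: 7.9
position: [0.5596, 0.0747, 0.1504]
tool_rot: [0.97, 0.242, -0.0, -0.0]
ft_force: [-0.5, 1.1, -3.5]
grip_width: 0.0255
t 7.9 p [0.5596 0.0747 0.1504] yaw 27.95 tilt [-0.0002  0.    ] F [-0.48  1.06 -3.54] M [-0.02 -0.04 -0.02] w 0.0255 q [-0.07  0.57  1.67  0.    0.9   1.02]
time: 8.4
position: [0.5597, 0.0747, 0.1475]
tool_rot: [0.97, 0.242, 0.0, 0.0]
ft_force: [0.6, -0.3, -3.1]
grip_width: 0.0259
t 8.4 p [0.5597 0.0747 0.1475] yaw 27.96 tilt [ 0. -0.] F [ 0.56 -0.26 -3.09] M [-0.05 -0.05  0.01] w 0.0259 q [-0.07  0.58  1.67 -0.    0.89  1.02]
```

```bash
python3 -m jog '[{"grip":255,"travel":[0,0,-0.05],"twist":0},{"grip":255,"travel":[0,0,0],"twist":0},{"grip":255,"travel":[0,0,0],"twist":0}]'; python3 st.py
python3 -m jog '[{"grip":150,"travel":[0,0,0],"twist":0},{"grip":120,"travel":[0,0,0],"twist":0},{"grip":100,"travel":[0,0,0],"twist":0},{"grip":100,"travel":[0,0,0],"twist":0},{"grip":100,"travel":[0,0,0],"twist":0},{"grip":100,"travel":[0,0,0],"twist":0}]'; python3 st.py
```

```text
time: 8.7
position: [0.5597, 0.0747, 0.1475]
tool_rot: [0.97, 0.242, 0.0, 0.0]
ft_force: [-1.8, -0.8, 2.6]
grip_width: 0.0258
t 8.7 p [0.5597 0.0747 0.1475] yaw 27.96 tilt [ 0.0003 -0.    ] F [-1.79 -0.8   2.57] M [-0.01  0.17 -0.01] w 0.0258 q [-0.07  0.58  1.67  0.    0.89  1.02]
time: 9.3
position: [0.5597, 0.0747, 0.147]
tool_rot: [0.97, 0.242, -0.0, -0.0]
ft_force: [1.3, -0.6, -0.5]
grip_width: 0.0522
t 9.3 p [0.5597 0.0747 0.147 ] yaw 27.95 tilt [-0.0001 -0.    ] F [ 1.33 -0.58 -0.5 ] M [ 0.06 -0.04  0.01] w 0.0522 q [-0.07  0.58  1.67 -0.    0.89  1.02]
```

Contact was felt at the rim (+2.6 N) and the burr is released. Retreat, checking the seat on the way to the collar.

```bash
python3 -m jog '[{"grip":100,"travel":[0,0,2],"twist":0},{"grip":100,"travel":[0,0,4],"twist":0},{"grip":100,"travel":[0,0,4],"twist":0},{"grip":85,"travel":[0,0,2.3],"twist":0},{"grip":85,"travel":[-0.72,-3.8,0],"twist":-5.8},{"grip":85,"travel":[-0.72,-3.8,0],"twist":-5.8},{"grip":85,"travel":[-0.72,-3.8,0],"twist":-5.8},{"grip":85,"travel":[-0.72,-3.8,0],"twist":-5.8}]'
python3 -m jog '[{"grip":85,"travel":[-0.72,-3.8,0],"twist":-5.8},{"grip":85,"travel":[-0.72,-3.8,0],"twist":-5.8},{"grip":85,"travel":[-0.72,-3.8,0],"twist":-5.8},{"grip":85,"travel":[-0.72,-3.8,0],"twist":-5.8},{"grip":85,"travel":[-0.72,-3.8,0],"twist":-5.8},{"grip":85,"travel":[-0.72,-3.8,0],"twist":-5.8},{"grip":85,"travel":[-0.72,-3.8,0],"twist":-5.8},{"grip":85,"travel":[-0.72,-3.8,0],"twist":-5.8}]'
python3 -m jog '[{"grip":85,"travel":[0,0,0],"twist":0},{"grip":85,"travel":[0,0,0],"twist":0}]'; python3 st.py
python3 - <<'E'
from meas import *
save('top','f.png'); camera('scene')
im=cv2.imread('pics/raw_f.png')
cv2.imwrite('pics/f.png',cv2.resize(im[190:340,220:420],None,fx=4,fy=4,interpolation=2))
x0,y0=235,220; u=up(im,x0,y0,315,300); h=cv2.cvtColor(u,cv2.COLOR_BGR2HSV); H,Sa,V=[h[:,:,i].astype(int) for i in range(3)]
g=(H>65)&(H<90)&(Sa>60); c=big(g); f=np.zeros(g.shape,np.uint8); cv2.drawContours(f,[c],-1,1,-1)
t=big((f>0)&~g); print('disc',circ('top',topix(t,x0,y0),.119)[:2])
print('step px',proj('top',[.5597,.0747,.162]))
r=((H<6)|(H>174))&(Sa>120); c=big(r); print('red',circ('top',topix(c,x0,y0),.160)[:2])
for s in search_frame('burr','top')[:2]+search_frame('collar','top'): print(s)
E
```

```text
time: 10.1
position: [0.5304, -0.0785, 0.2702]
tool_rot: [0.999, 0.04, 0.0, 0.0]
ft_force: [0.8, -0.3, -0.4]
grip_width: 0.0579
time: 10.9
position: [0.4727, -0.3827, 0.27]
tool_rot: [0.934, -0.358, -0.0, -0.0]
ft_force: [1.0, -0.7, -0.5]
grip_width: 0.0578
time: 11.1
position: [0.4727, -0.3818, 0.2696]
tool_rot: [0.934, -0.356, -0.0, -0.0]
ft_force: [-0.0, 0.6, -0.6]
grip_width: 0.0578
t 11.1 p [ 0.4727 -0.3818  0.2696] yaw -41.72 tilt [-0.0004  0.0012] F [-0.04  0.63 -0.63] M [ 0.12 -0.03  0.02] w 0.0578 q [-0.86  0.48  1.45  0.    1.22  1.44]
disc (array([0.5596, 0.0753]), np.float64(0.1234))
step px [269.57020008 257.21200703]
red (array([0.5598, 0.0757]), np.float64(0.0249))
{'at': [0.5519, 0.0736, 0.1176], 'p': 0.83}
{'at': [0.8117, -0.0644, 0.0397], 'p': 0.43}
```

View pics/f.png

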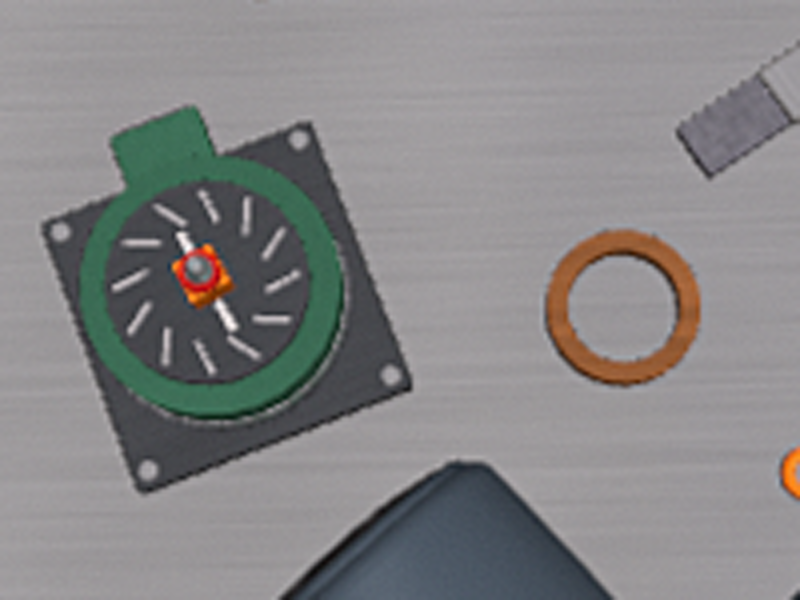

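The picture shows the burr flat and centred on the mill's rim (crop (205,275)), with the disc fit 123.4 mm at (0.5596, 0.0753). Now the brass collar.

```bash
python3 -m jog '[{"grip":85,"travel":[0.1,0,-4.5],"twist":0},{"grip":85,"travel":[0,0,-4.5],"twist":0},{"grip":85,"travel":[0,0,-4.5],"twist":0},{"grip":85,"travel":[0,0,-4],"twist":0},{"grip":85,"travel":[0,0,-3],"twist":0},{"grip":85,"travel":[0,0,0],"twist":0},{"grip":85,"travel":[0,0,0],"twist":0}]'; python3 st.py
python3 - <<'E'
from h import *
k=proj('scene',[.474,-.382,.014]); print(k); x,y=k.astype(int)
save('scene','g.png'); im=cv2.imread('pics/raw_g.png'); cv2.imwrite('pics/g.png',cv2.resize(im[max(y-70,0):y+60,max(x-80,0):x+80],None,fx=4,fy=4,interpolation=2))
E
```

```text
time: 12.0
position: [0.4748, -0.3806, 0.0653]
tool_rot: [0.935, -0.355, -0.0, -0.0]
ft_force: [0.4, 0.0, 0.1]
grip_width: 0.0579
t 12.0 p [ 0.4748 -0.3806  0.0653] yaw -41.57 tilt [-0.0002  0.0003] F [0.42 0.01 0.06] M [ 0.07 -0.02 -0.02] w 0.0579 q [-0.86  0.75  1.6   0.    0.79  1.44]
[140.322041   309.43656999]
```

View pics/g.png

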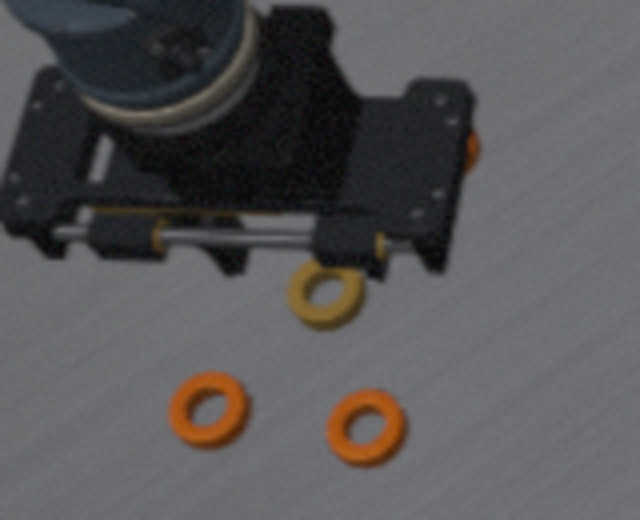

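Picture: the brass ring at crop (327,293) sits in front of the open fingers, and the orange rings are clear of them. Down and grip.

```bash
python3 -m jog '[{"grip":85,"travel":[-0.05,-0.1,-2],"twist":0},{"grip":85,"travel":[0,0,-1.5],"twist":0},{"grip":85,"travel":[0,0,-0.6],"twist":0},{"grip":85,"travel":[0,0,0],"twist":0}]'; python3 st.py
python3 -m jog '[{"grip":255,"travel":[0,0,0],"twist":0},{"grip":255,"travel":[0,0,0],"twist":0},{"grip":255,"travel":[0,0,0],"twist":0},{"grip":255,"travel":[0,0,0],"twist":0},{"grip":255,"travel":[0,0,0],"twist":0},{"grip":255,"travel":[0,0,0],"twist":0}]' 20; python3 st.py
```

```text
time: 12.45
position: [0.4737, -0.382, 0.024]
tool_rot: [0.935, -0.355, -0.0, -0.0]
ft_force: [-0.1, 0.8, -0.2]
grip_width: 0.058
t 12.45 p [ 0.4737 -0.382   0.024 ] yaw -41.64 tilt [-0.0004  0.0005] F [-0.14  0.84 -0.25] M [ 0.11  0.04 -0.02] w 0.058 q [-0.86  0.81  1.61  0.    0.72  1.44]
time: 13.05
position: [0.474, -0.3826, 0.0245]
tool_rot: [0.935, -0.355, 0.0, 0.0]
ft_force: [0.5, 1.1, 3.3]
grip_width: 0.0359
t 13.05 p [ 0.474  -0.3826  0.0245] yaw -41.64 tilt [ 0.0005 -0.0007] F [0.5  1.11 3.33] M [0.11 0.04 0.01] w 0.0359 q [-0.86  0.81  1.61 -0.    0.72  1.44]
```

```bash
python3 -m jog '[{"grip":255,"travel":[0,0,2],"twist":0},{"grip":255,"travel":[0,0,4.5],"twist":0},{"grip":255,"travel":[0,0,4.5],"twist":0},{"grip":255,"travel":[0,0,4.5],"twist":0},{"grip":255,"travel":[0,0,4.5],"twist":0},{"grip":255,"travel":[0,0,2.0],"twist":0},{"grip":255,"travel":[0.7,3.8,0],"twist":0},{"grip":255,"travel":[0.7,3.8,0],"twist":0}]'
python3 -m jog '[{"grip":255,"travel":[0.7,3.8,0],"twist":0},{"grip":255,"travel":[0.7,3.8,0],"twist":0},{"grip":255,"travel":[0.7,3.8,0],"twist":0},{"grip":255,"travel":[0.7,3.8,0],"twist":0},{"grip":255,"travel":[0.7,3.8,0],"twist":0},{"grip":255,"travel":[0.7,3.8,0],"twist":0},{"grip":255,"travel":[0.7,3.8,0],"twist":0},{"grip":255,"travel":[0.7,3.8,0],"twist":0}]'
python3 -m jog '[{"grip":255,"travel":[0.8,3.8,0],"twist":0},{"grip":255,"travel":[0.8,3.8,0],"twist":0},{"grip":255,"travel":[0,0,-1],"twist":0},{"grip":255,"travel":[0,0,-1],"twist":0},{"grip":255,"travel":[0,0,0],"twist":0},{"grip":255,"travel":[0,0,0],"twist":0}]'; python3 st.py
```

```text
time: 13.85
position: [0.4879, -0.3065, 0.245]
tool_rot: [0.934, -0.357, 0.001, 0.0]
ft_force: [0.2, -0.7, -0.8]
grip_width: 0.0355
time: 14.65
position: [0.5435, -0.0006, 0.2437]
tool_rot: [0.935, -0.356, -0.0, 0.0]
ft_force: [1.4, 0.0, -0.5]
grip_width: 0.0358
time: 15.25
position: [0.5592, 0.0724, 0.2233]
tool_rot: [0.934, -0.356, -0.001, 0.0]
ft_force: [0.5, -0.9, -0.3]
grip_width: 0.0355
t 15.25 p [0.5592 0.0724 0.2233] yaw -41.75 tilt [-0.002  -0.0002] F [ 0.53 -0.86 -0.3 ] M [0.05 0.04 0.  ] w 0.0355 q [-0.07  0.47  1.61 -0.    1.06  2.23]
```

```bash
python3 -m jog '[{"grip":255,"travel":[0.05,0.25,0],"twist":0},{"grip":255,"travel":[0,0,0],"twist":0},{"grip":255,"travel":[0,0,0],"twist":0}]'; python3 st.py
python3 - <<'E'
from h import *
save('scene','i.png'); im=cv2.imread('pics/raw_i.png')
for z in (.184,.162,.198,.212): print(z,proj('scene',[.5597,.075,z]))
x,y=proj('scene',[.5597,.075,.184]).astype(int); print(x-50,y-40); cv2.imwrite('pics/i.png',cv2.resize(im[y-40:y+60,x-50:x+50],None,fx=6,fy=6,interpolation=2))
E
```

```text
time: 15.55
position: [0.5605, 0.0757, 0.2244]
tool_rot: [0.935, -0.356, 0.0, -0.0]
ft_force: [-1.1, -0.2, -0.5]
grip_width: 0.0355
t 15.55 p [0.5605 0.0757 0.2244] yaw -41.69 tilt [ 0.0008 -0.0001] F [-1.13 -0.18 -0.49] M [ 0.06  0.06 -0.02] w 0.0355 q [-0.06  0.47  1.61 -0.    1.06  2.24]
0.184 [352.83188101 162.6405797 ]
0.162 [352.03253255 170.16319373]
0.198 [353.35690331 157.69963047]
0.212 [353.89521378 152.6336272 ]
302 122
```

View pics/i.png

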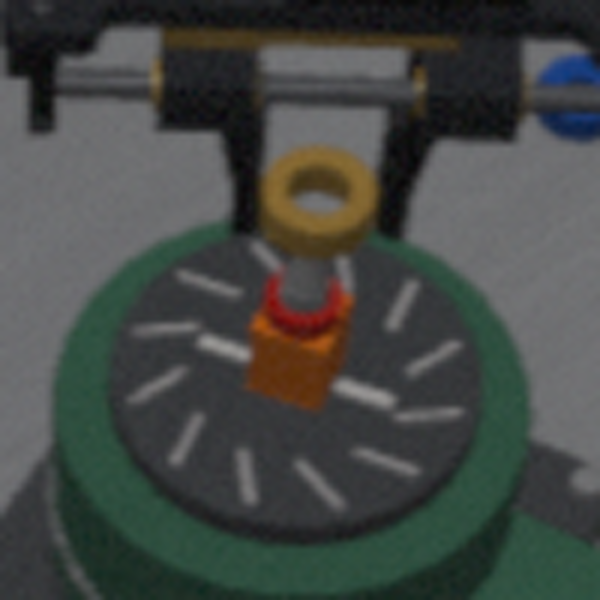

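Picture: the collar hangs level at crop (319,190), above the nose at (304,290). I'll compare outlines to get the offset along the line of sight as well.

```bash
cat > cmp.py <<'E'
from meas import *
from scipy.spatial import ConvexHull
def model(xy,d,z0,z1):
    a=np.linspace(0,2*np.pi,72); return np.array([proj('scene',[xy[0]+d/2*np.cos(t),xy[1]+d/2*np.sin(t),z]) for z in (z0,z1) for t in a])
def bbox(P): return np.r_[P.min(0),P.max(0)].round(2)
im=cv2.imread('pics/raw_i.png'); x0,y0=302,122; u=up(im,x0,y0,402,222)
h=cv2.cvtColor(u,cv2.COLOR_BGR2HSV); H,Sa,V=[h[:,:,i].astype(int) for i in range(3)]
br=(H>12)&(H<30)&(Sa>100)&(V>60); br[:15*0+ (142-122)*S]=0
red=((H<5)|(H>175))&(Sa>150)
print('collar',bbox(topix(big(br),x0,y0)),bbox(model([.5605,.0757],.036,.1995,.2135)))
print('red',bbox(topix(big(red),x0,y0)),bbox(model([.5597,.075],.025,.154,.162)))
E
python3 cmp.py; python3 -m jog '[{"grip":255,"travel":[0,0,0],"twist":0}]'; python3 st.py
```

```text
collar [344.81 146.06 364.81 164.44] [344.25 144.69 364.39 164.8 ]
red [345.19 168.06 358.44 177.56] [345.25 165.08 358.57 177.96]
time: 15.7
position: [0.5604, 0.076, 0.2243]
tool_rot: [0.935, -0.356, 0.0, -0.0]
ft_force: [-0.4, 0.5, -0.1]
grip_width: 0.0359
t 15.7 p [0.5604 0.076  0.2243] yaw -41.66 tilt [ 0.0004 -0.    ] F [-0.36  0.47 -0.15] M [0.05 0.   0.05] w 0.0359 q [-0.06  0.47  1.61 -0.    1.06  2.24]
```

```bash
python3 -m jog '[{"grip":255,"travel":[-0.07,-0.1,-0.5],"twist":0},{"grip":255,"travel":[0,0,-1],"twist":0},{"grip":255,"travel":[0,0,-0.8],"twist":0},{"grip":255,"travel":[0,0,-0.5],"twist":0},{"grip":255,"travel":[0,0,0],"twist":0},{"grip":255,"travel":[0,0,0],"twist":0}]'; python3 st.py
python3 -m jog '[{"grip":255,"travel":[0,0,-0.2],"twist":0},{"grip":255,"travel":[0,0,-0.2],"twist":0},{"grip":255,"travel":[0,0,-0.2],"twist":0},{"grip":255,"travel":[0,0,0],"twist":0}]'; python3 st.py
```

```text
time: 16.3
position: [0.5596, 0.0752, 0.1958]
tool_rot: [0.935, -0.355, -0.0, 0.0]
ft_force: [-1.0, -0.0, -1.2]
grip_width: 0.036
t 16.3 p [0.5596 0.0752 0.1958] yaw -41.64 tilt [-0.0004  0.    ] F [-0.98 -0.03 -1.23] M [ 0.06 -0.04 -0.  ] w 0.036 q [-0.06  0.51  1.64  0.    1.    2.23]
time: 16.7
position: [0.5594, 0.0752, 0.1898]
tool_rot: [0.935, -0.355, -0.0, 0.0]
ft_force: [-0.3, -0.9, -0.8]
grip_width: 0.0356
t 16.7 p [0.5594 0.0752 0.1898] yaw -41.65 tilt [-0.0005  0.    ] F [-0.31 -0.91 -0.82] M [ 0.09  0.04 -0.03] w 0.0356 q [-0.06  0.52  1.64  0.    0.98  2.23]
```

Past the steel step's edge with no force. The last 3 mm go in small steps.

```bash
python3 -m jog '[{"grip":255,"travel":[0,0,-0.15],"twist":0},{"grip":255,"travel":[0,0,-0.1],"twist":0},{"grip":255,"travel":[0,0,-0.05],"twist":0},{"grip":255,"travel":[0,0,0],"twist":0}]'; python3 st.py
python3 -m jog '[{"grip":255,"travel":[0,0,-0.05],"twist":0},{"grip":255,"travel":[0,0,0],"twist":0}]'; python3 st.py
```

```text
time: 17.1
position: [0.5595, 0.0752, 0.1869]
tool_rot: [0.935, -0.355, -0.0, 0.0]
ft_force: [-0.1, -0.7, -0.7]
grip_width: 0.0359
t 17.1 p [0.5595 0.0752 0.1869] yaw -41.65 tilt [-0.0002  0.    ] F [-0.13 -0.69 -0.72] M [0.13 0.01 0.04] w 0.0359 q [-0.06  0.52  1.64  0.    0.98  2.23]
time: 17.3
position: [0.5596, 0.0752, 0.1866]
tool_rot: [0.935, -0.355, 0.0, -0.0]
ft_force: [0.8, 0.3, -0.4]
grip_width: 0.0355
t 17.3 p [0.5596 0.0752 0.1866] yaw -41.65 tilt [ 0.0001 -0.    ] F [ 0.81  0.3  -0.35] M [ 0.07  0.03 -0.05] w 0.0355 q [-0.06  0.52  1.64  0.    0.98  2.23]
```

```bash
python3 -m jog '[{"grip":255,"travel":[0,0,-0.05],"twist":0},{"grip":255,"travel":[0,0,0],"twist":0}]'; python3 st.py
python3 -m jog '[{"grip":85,"travel":[0,0,0],"twist":0},{"grip":85,"travel":[0,0,0],"twist":0},{"grip":85,"travel":[0,0,0],"twist":0},{"grip":85,"travel":[0,0,0],"twist":0},{"grip":85,"travel":[0,0,0],"twist":0},{"grip":85,"travel":[0,0,0],"twist":0}]'; python3 st.py
```

```text
time: 17.5
position: [0.5597, 0.0752, 0.1865]
tool_rot: [0.935, -0.355, 0.0, -0.0]
ft_force: [-0.8, -0.1, 2.9]
grip_width: 0.0356
t 17.5 p [0.5597 0.0752 0.1865] yaw -41.64 tilt [ 0.0003 -0.    ] F [-0.84 -0.07  2.89] M [0.07 0.21 0.02] w 0.0356 q [-0.06  0.52  1.64 -0.    0.98  2.23]
time: 18.1
position: [0.5595, 0.0752, 0.1859]
tool_rot: [0.935, -0.355, -0.0, 0.0]
ft_force: [-0.6, 0.0, 0.5]
grip_width: 0.0578
t 18.1 p [0.5595 0.0752 0.1859] yaw -41.64 tilt [-0.0002 -0.    ] F [-0.62  0.    0.49] M [ 0.05 -0.01 -0.01] w 0.0578 q [-0.06  0.52  1.64 -0.    0.97  2.23]
```

```bash
python3 -m jog '[{"grip":85,"travel":[0,0,2],"twist":0},{"grip":85,"travel":[0,0,4],"twist":0},{"grip":85,"travel":[0,0,4],"twist":0},{"grip":85,"travel":[0,-4,0],"twist":0},{"grip":85,"travel":[0,-4,0],"twist":0},{"grip":85,"travel":[0,-4,0],"twist":0},{"grip":85,"travel":[0,0,0],"twist":0},{"grip":85,"travel":[0,0,0],"twist":0}]'; python3 st.py
python3 - <<'E'
from meas import *
save('scene','j.png'); im=cv2.imread('pics/raw_j.png'); save('top','k.png'); im2=cv2.imread('pics/raw_k.png')
a=cv2.resize(im[110:240,290:420],(400,400),interpolation=2); b=cv2.resize(im2[220:300,232:312],(400,400),interpolation=2)
cv2.imwrite('pics/j.png',np.hstack([a,b]))
a=np.linspace(0,2*np.pi,72); P=np.array([proj('scene',[.5597+.018*np.cos(t),.075+.018*np.sin(t),z]) for z in (.162,.176) for t in a]); print('pred',P.min(0),P.max(0))
x0,y0=320,130
for nm,img,x0,y0,cam in (('scene',im,330,140,'scene'),('top',im2,250,240,'top')):
    u=up(img,x0,y0,x0+45,y0+45); h=cv2.cvtColor(u,cv2.COLOR_BGR2HSV); H,Sa,V=[h[:,:,i].astype(int) for i in range(3)]
    c=big((H>15)&(H<30)&(Sa>90)&(V>60)); q=topix(c,x0,y0); print(nm,q.min(0),q.max(0))
    if nm=='top': print(circ('top',q,.175)[:2])
E
```

```text
time: 18.9
position: [0.5594, -0.0454, 0.2859]
tool_rot: [0.934, -0.357, -0.0, -0.0]
ft_force: [0.6, 0.9, 0.2]
grip_width: 0.058
t 18.9 p [ 0.5594 -0.0454  0.2859] yaw -41.77 tilt [-0.0003  0.0008] F [0.61 0.85 0.16] M [ 0.11 -0.02 -0.02] w 0.058 q [-0.28  0.39  1.55  0.    1.2   2.02]
pred [342.61088544 158.06368522] [362.07384561 177.60056574]
scene [343.0625 159.1875] [362.4375 177.3125]
top [293.6875 243.6875] [294.4375 244.8125]
(array([0.5863, 0.016 ]), np.float64(0.0022))
```

View pics/j.png

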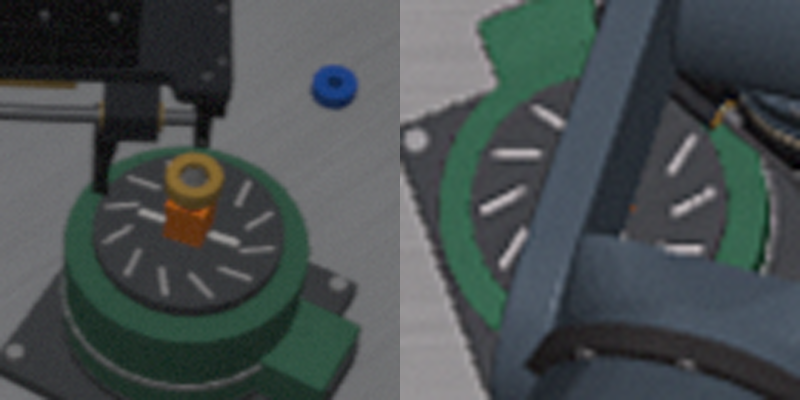

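The scene picture shows the collar flat on the nose at crop (193,178). Its outline matches the prediction within about 1 px, and the disc lies flat on the rim. The top view is blocked by the arm. The gripper is clear of everything, so I hand in.

```bash
python3 -m jog '[{"grip":85,"travel":[0,0,0],"twist":0},{"grip":85,"travel":[0,0,0],"twist":0}]'; python3 -c "
from rig import hand_in; print(hand_in())"
```

```text
time: 19.2
position: [0.5595, -0.0436, 0.286]
tool_rot: [0.935, -0.355, -0.0, -0.0]
ft_force: [-0.3, -0.8, 0.4]
grip_width: 0.0578
the job is handed in; nothing more can be done
None
```

The burr is in the drive and home on the mill's rim, and the brass collar sits on its red step. I handed the job in at about 19 s, and it reports no verdict.

**Burr:** I turned it to the slot angle measured from the picture (about 28°) before lowering it. The tang went straight into the slot, with no upward force on the way down, so the drive was apparently never pressed. The first contact was about 2.6 N, at rim height. A top picture taken after release fitted the disc at 123.4 mm across, within 1 mm of the mill's axis.

**Collar:** It slid down the nose and stopped on the red step with about 2.9 N at the expected height. After release its outline in the scene picture matched the prediction within about 1 px.

**Checks that failed or disagreed:**
- The arm blocked the nose in the last top picture, so the final collar check rests on the scene camera alone.
- The networks were several mm to several cm off on the burr, and the collar search failed while the arm hid the collar. I used my own image measurements instead.
- I did not measure the blue collar, eggs, bottle or brush again at the end. The arm's path stayed clear of them, and no contact with them was seen.

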